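# Uncap a sorted jar whose thread hand is unknown

### The arm

A 7-joint arm with a two-finger parallel gripper is mounted at the origin on the work surface. World frame = base frame: x ahead of the robot, y to its left, z up, the work surface at z = 0. Lengths are in m, angles in degrees, forces in N, time in s.
With the tool pointing down it reaches from about 0.35 to 0.9 m from the base axis. Payload 19.9 kg.
Tool frame: the origin (TCP) lies on the centre line of the jaws, within the pads' length; the fingertips stand robot.tcp_to_tips ahead of it and the grasp point (between the pads) lies 6 mm ahead of it (robot.tcp_to_tips is the distance from the TCP to the fingertips, in m); x points along the fingers, z is the direction in which the jaws open and shut, and the axes are right-handed (so a half turn about x gives the same grasp; the last joint's range is limited). The gripper opens to 85 mm and grips with 20 to 120 N. Pads are 22 mm wide; open, the fingers measure 114 mm over their backs; the gripper's body (76 mm by 85 mm) begins 54 mm behind the grasp point. The pads swing forward as they close: fully open they stand 13 mm farther back than shut.
Start: joints at [-65.804, 23.915, -0.59, 92.452, 0.269, 63.638, -3.037], TCP at [0.28, 0.559, 0.256] pointing down, gripper open.
Joint ranges: [-161.28, 161.28], [-22.2, 115.67], [-73.04, 71.86], [3.21, 147.25], [-68.34, 248.33], [10.77, 114.83], [-161.83, 161.83]. Speed limits (degrees/s): [108.29, 108.29, 136.94, 136.94, 172.46, 172.46, 172.46].

### API

Orientations are given as [roll, pitch, yaw] about the fixed x, y, z axes, in that order (R = Rz(yaw) Ry(pitch) Rx(roll)).
In Python, from rig import sensors, eyes, job, robot gives the robot as it stands.
- The arm moves only by the tool move_arm, never from a script. Its argument "moves" is one flat list of numbers, 6 for each row, row after row: the shift along the tool's x, y, z normalised to -1 to 1, where 1 is 0.8 m, then the turn, a rotation vector about the tool's x, y, z normalised to -1 to 1, where 1 is pi/4 rad. In form: [x, y, z, wx, wy, wz, x, y, z, wx, wy, wz, ...]. A call has 1 to 5 rows; each row is the pose to reach, as a shift and turn from the pose commanded when the call began, along the tool's axes at that moment; what a row does not reach only later rows make up. A row lasts 1/12 s, in which the tool goes at most 41.7 mm and 7.16 degrees, less where a joint would pass 70% of its speed; a pose out of reach is approached as far as the arm can. A call with a number of a shift or a turn outside -1 to 1 is refused whole. A call with a gripper value outside its range is refused whole. "fingers" is the opening, from 0 (shut) to 1 (fully open), set as the call begins (left out, the last holds). The fingers move at their own pace and stop on an object; "squeeze" is the grip in N (left out, the last holds). Time passes only in rows, so rows that repeat a pose let the fingers close. It gives the time, the measured TCP pose, the force and the opening at its end, in the units of the state.
- sensors.observe(): the state, without advancing time (a new reading comes with each control period).
- eyes.snapshot(name): name is "scene" or "top"; returns the picture (480x640x3 uint8, red, green, blue); there is no depth.
- eyes.camera_params(name): a dict with "fx", "fy", "cx", "cy" (pixels), "origin" and "orientation" of the camera in the world. Camera axes: x right, y up, looking along -z (the intrinsics and any distortion apply to the point x, -y, -z); pixel columns grow to the right and rows downward; lengths in m; the calibration is good to about 2 mm. A picture is of the moment at which its call begins. camera_params takes no time and is no camera call.
- job.sign_off(): hands the job in, once; it reports no verdict.
The state is a dict: "clock": time; "q": joint angles; "joint_velocities": joint speeds; "joint_torque": joint torques, N m; "tcp_pos": TCP position; "orientation": TCP orientation; "wrist_force": force on the tool from outside, world axes, zero at the start; "torque": the same for the moment, N m; "gripper_width": finger opening in m.
Only numpy, scipy, OpenCV 4.12 (cv2) and the standard library are available. Lean on these libraries where they do the work, as an engineer would, in place of code of your own. Each camera call takes 0.05 s, during which the arm holds its last target.

### The job

Take the cardboard carton off the clamped jar's cap and lay it flat in the grey tray, leaving it there. Then open the jar: nobody knows which way its quick-turn cap loosens, so try turning it both ways until it comes free. Lift the cap off and finish still gripping it, level, in the air straight above the jar with at least 5 cm of daylight between cap and jar neck, and do not shift the other things standing about.

Things in the scene. Friction and masses are not known exactly. Their poses are not given: they have to be found in the camera images.
- jar: Big amber round jar, white shoulder, held fixed and upright in a bench clamp. 90 mm diameter up to 120 mm height, narrowing to 62 mm at the shoulder's top, 140 mm high, where the cap's skirt sits. The hidden neck (47 mm diameter) ends 173 mm above the origin. Origin: centre of its underside, on the table; z up its axis. Clamp base 150 x 130 mm, jaws 41 mm high.
- cap: Round ribbed plain metal cap, 58 mm diameter, 38 mm high, 60 g, loose on the jar's neck, turning almost freely between hard stops. Origin: centre of its underside (140 mm above the jar's origin when on), z up its axis. Can be gripped across any diameter. Not turned enough, it has 2 mm of upward play and then holds fast.
- cap_grip (a point): On the cap's axis, 25 mm above its underside: good height to grip. The loosening way, clockwise or counter-clockwise, differs between episodes and cannot be seen. That way the cap turns 80 to 95 degrees to an end stop and lifts straight off anywhere in the last 30 (pressed on the stop it binds a little: ease back 10). The wrong way it stops hard after 1 to 16. Stop to stop: 95 degrees.
- carton: Closed rigid cardboard carton with paper tape along its top, 110 mm (its x) by 50 mm (its y) by 44 mm high, about 0.12 kg. At the start it lies roughly centred on the cap, its underside on the cap's top (178 mm over the table). The cap is wider than its 50 mm side: fingers beside the carton must stay above its underside. Origin: centre of its underside.
- carton_mid (a point): Centre of the carton, 22 mm above its underside; carton's axes.
- tray: Empty open grey plastic tray on the robot's left, fixed; outside 240 mm (its x) by 180 mm (its y) by 35 mm high, walls and floor 5 mm thick. Origin: centre of its underside on the table.
- small_jar: Bystander: small glass jar with lid, 56 mm diameter, 75 mm high; origin at the centre of its underside. Leave alone.
- cork: Bystander: upright cork, 24 mm diameter, 45 mm high; origin at the centre of its underside. Leave alone.
- tub: Bystander: empty white plastic cup, 72 mm across its rim, 85 mm high; origin at the centre of its underside. Leave alone.
- tape: Bystander: roll of tape lying flat, 90 mm diameter, 24 mm high; origin at the centre of its underside. Leave alone.
- can: Bystander: empty steel can, 66 mm diameter, 110 mm high; origin at the centre of its underside. Leave alone.
- loose_lid: Bystander: flat steel lid, 68 mm diameter, 12 mm high; origin at the centre of its underside. Leave alone.
Things that resemble listed ones, but are neither listed nor needed, are in the scene too. There is more than one size of the carton; the one meant has the size given above.

How it is judged (in metres and radians):
On the way, in this order (a step that is already met when the one before it is completed fails the run):
1. the carton lies flat in the tray, let go, and the cap is still on the jar (x of carton_mid in the frame of tray between -0.1 and 0.1 m and y of carton_mid in the frame of tray between -0.075 and 0.075 m and z of carton_mid in the frame of tray below 0.038 m and contact force between the fingers and carton below 0.1 N and linear speed of carton below 0.03 m/s and z of cap in the frame of jar below 0.15 m and horizontal distance between cap and jar below 0.01 m), for 0.2 s.
2. the cap is off and held in the air above the jar (z of cap in the frame of jar above 0.205 m and horizontal distance between cap and jar below 0.08 m and angle between cap's own z axis and vertical below 0.35 rad and contact force between the fingers and cap above 1 N), for 0.2 s.
At the end, for the whole second after the job is handed in: Carton flat in the tray (centre under 38 mm above its underside, within 100 by 75 mm of its middle), let go, at rest; cap gripped and still, its underside over 205 mm above the jar's foot (32 mm above the neck), within 80 mm of the jar's axis and 0.35 rad of level (all of step 2 and x of carton_mid in the frame of tray between -0.1 and 0.1 m and y of carton_mid in the frame of tray between -0.075 and 0.075 m and z of carton_mid in the frame of tray below 0.038 m and contact force between the fingers and carton below 0.1 N and linear speed of each of carton, cap below 0.03 m/s); the arm keeps its last pose, push and grip.
It fails at once if a bystander was shifted by more than 40 mm (distance of any of small_jar, cork, tub, tape, can, loose_lid from where it was at the start of the episode above 0.04 m).
It also fails if it takes over 64 s, if anything falls off the work surface, if the arm or the gripper's body presses on something with over 40 N, if the wrist force passes 120 N, or if a joint passes its speed limit or range.

## Working session

There is one attempt and no reset: what is moved stays moved. The work goes in short steps, Python scripts to look and compute and a tool call to move; the robot and the scene stay as the last step left them, time stands still between calls to the robot, and variables do not carry over. Pictures are saved under pics/ and viewed, and the job is handed in when it is done.

Besides the shell and the picture viewer there is one more tool, called after "Emit:" as name(argument=value, ...), one argument or row to a line, values as JSON. move_arm: Moves the arm, as the interface text tells. Scaled input: -1 to 1 covers 0.8 m each way for a shift and pi/4 rad each way for a turn. Its arguments: {"type":"object","properties":{"moves":{"type":"array"},"fingers":{"type":"number"},"squeeze":{"type":"number"}},"required":["moves"]}

```bash
ls; mkdir -p pics
python3 - <<'E'
from rig import sensors, eyes, job, robot
import cv2
print(sensors.observe())
print({k:getattr(robot,k) for k in dir(robot) if not k.startswith('_')})
for n in ("scene","top"):
    print(n,eyes.camera_params(n))
    cv2.imwrite(f"pics/{n}0.png",eyes.snapshot(n)[:,:,::-1])
E
```

```text
pics
{'clock': 0.0, 'q': array([-65.80406864,  23.94952714,  -0.58952769,  92.48387254,
         0.26896637,  63.63779285,  -3.03728334]), 'joint_velocities': array([-0.04106593,  0.0208895 , -0.0580125 , -0.05676013,  0.00523018,
       -0.08994538, -0.01236524]), 'joint_torque': array([ 1.47512721e-03, -8.64432621e+01,  6.79926630e-01, -4.34894693e+01,
        1.93496863e-02,  7.40425108e-03, -2.46143287e-05]), 'tcp_pos': array([0.27947033, 0.55869757, 0.25565622]), 'orientation': array([-175.69519757,   89.93016394, -112.26991146]), 'wrist_force': array([ 0.35028346,  0.38675959, -0.4650868 ]), 'torque': array([-0.06820675,  0.01458634,  0.03463521]), 'gripper_width': 0.0855842693641913}
{'PlanningError': <class 'rig.PlanningError'>, 'tcp_to_tips': 0.025}
scene {'fx': 571.9713077173983, 'fy': 571.9713077173983, 'cx': 332.2802020447822, 'cy': 240.62084647135634, 'origin': array([1.11742579, 0.61108876, 0.88104347]), 'orientation': array([ 50.86984699,  -1.28344129, 141.75670414])}
top {'fx': 490.62837232078914, 'fy': 490.62837232078914, 'cx': 315.8025119355393, 'cy': 238.7059174315524, 'origin': array([ 0.34158508, -0.05953886,  1.16489701]), 'orientation': array([ 13.06887697,  -0.11417051, -87.7766675 ])}
```

View pics/scene0.png

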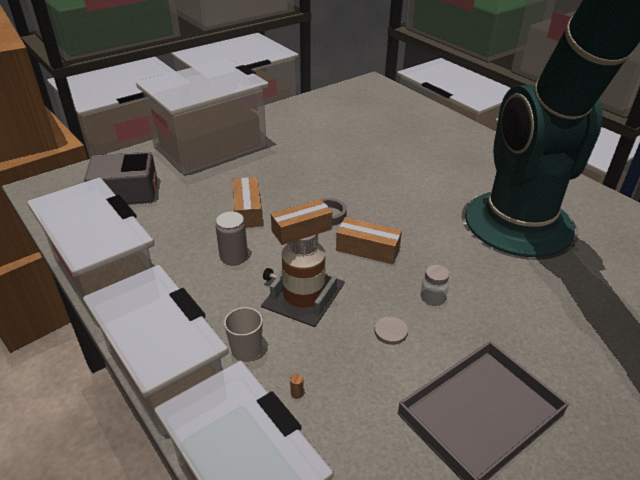

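View pics/top0.png

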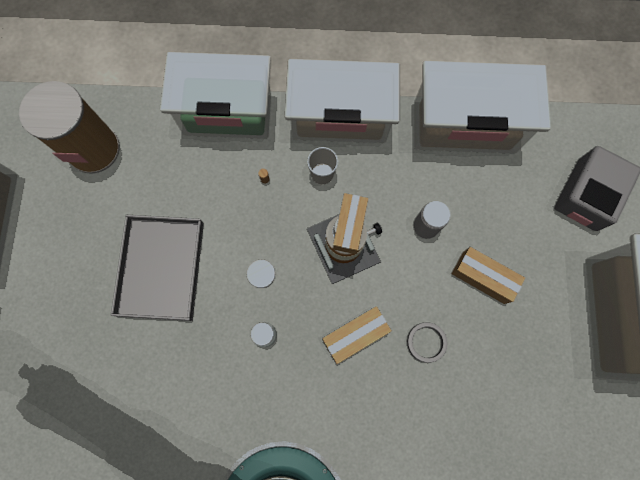

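Carton candidates, by top-view pixel: (350,222) on the jar cap, (357,335) and (490,275) on the table. The description says the one on the cap; I'll check it in close crops.

```bash
cat > h.py <<'E'
import numpy as np
from scipy.spatial.transform import Rotation as R
from rig import sensors, eyes, job, robot
def cam(n):
    p=eyes.camera_params(n); return p,R.from_euler('xyz',p['orientation'],degrees=True).as_matrix()
def proj(n,X):
    p,M=cam(n); c=(np.atleast_2d(X)-p['origin'])@M
    return np.c_[p['cx']+p['fx']*c[:,0]/-c[:,2], p['cy']-p['fy']*c[:,1]/-c[:,2]]
def unproj(n,uv,z):
    p,M=cam(n); uv=np.atleast_2d(uv).astype(float)
    d=np.c_[(uv[:,0]-p['cx'])/p['fx'],-(uv[:,1]-p['cy'])/p['fy'],-np.ones(len(uv))]@M.T
    return p['origin']+d*((z-p['origin'][2])/d[:,2])[:,None]
E
python3 - <<'E'
import cv2
from h import *
a=cv2.imread('pics/top0.png');b=cv2.imread('pics/scene0.png')
t=cv2.resize(a[180:290,290:400],(660,660)[:2],interpolation=cv2.INTER_CUBIC)[:600]
cv2.imwrite('pics/c1.png',t)
cv2.imwrite('pics/c2.png',cv2.resize(b[190:330,250:350],None,fx=4,fy=4,interpolation=cv2.INTER_CUBIC))
cv2.imwrite('pics/c3.png',cv2.resize(a[205:330,105:215],None,fx=4,fy=4,interpolation=cv2.INTER_CUBIC))
print(R.from_euler('xyz',sensors.observe()['orientation'],degrees=True).as_matrix().round(3))
print(proj('scene',[[.28,.559,.256],[0,0,0]]),proj('top',[[.28,.559,.256],[0,0,0]]))
E
```

```text
[[-0.    -0.894  0.447]
 [-0.001  0.447  0.894]
 [-1.    -0.    -0.001]]
[[750.00247838 338.09709612]
 [518.6218583  222.17853712]] [[-32.85374863 374.19210627]
 [280.98905734 514.00352038]]
```

View pics/c1.png

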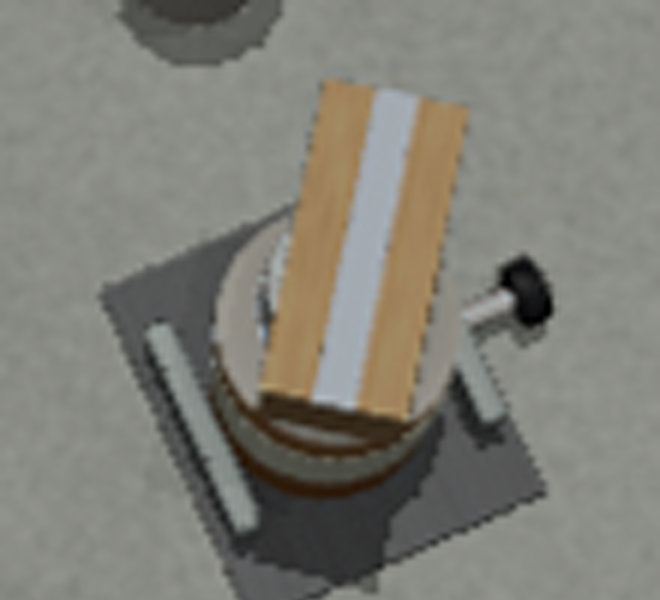

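View pics/c2.png

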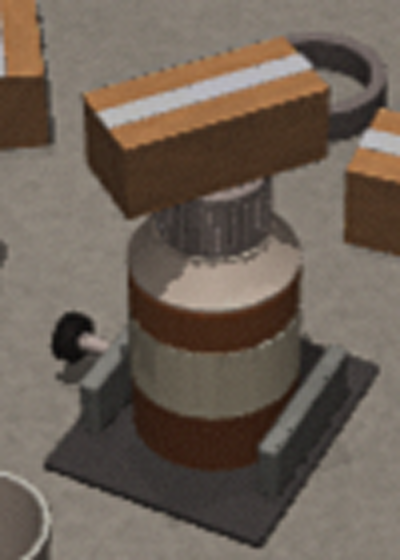

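View pics/c3.png

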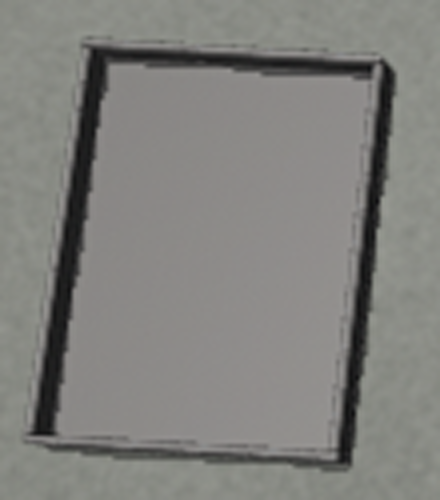

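```bash
cat > ov.py <<'E'
import cv2,sys
from h import *
a=cv2.imread('pics/top0.png');b=cv2.imread('pics/scene0.png')
C=unproj('top',290+0*np.zeros((1,2)),.222)
off=np.array([290,180])
c=np.array([[325,80],[468,107],[408,418],[262,390]])/6-.4+off
P=unproj('top',c,.222); print(P.round(4),P.mean(0))
print('sides',[np.linalg.norm(P[i]-P[(i+1)%4]).round(4) for i in range(4)])
d=(P[0]+P[1]-P[2]-P[3]);print('long yaw',np.degrees(np.arctan2(d[1],d[0])))
T=unproj('top',np.array([[87,43],[388,62],[350,462],[28,438]])/4-.4+[105,205],.035)
print(T.round(4),T.mean(0),[np.linalg.norm(T[i]-T[(i+1)%4]).round(4) for i in range(4)])
d=(T[0]+T[1]-T[2]-T[3]);print('tray long yaw',np.degrees(np.arctan2(d[1],d[0])))
# others
for n,uv,z in [('lid',(261,273),.012),('small',(262,334),.075),('cork',(264,175),.045),('tub',(322,160),.085),('can',(435,213),.11),('tape',(427,342),.024)]:
    print(n,unproj('top',[uv],z).round(3))
jx,jy=map(float,sys.argv[1:3])
th=np.linspace(0,2*np.pi,200)
def draw(n,im,f,o):
    im=cv2.resize(im[o[1]:o[3],o[0]:o[2]],None,fx=f,fy=f,interpolation=cv2.INTER_CUBIC)
    for r,z,col in [(.045,.12,(0,255,0)),(.031,.14,(255,0,0)),(.029,.178,(0,0,255)),(.045,.02,(0,255,255))]:
        q=proj(n,np.c_[jx+r*np.cos(th),jy+r*np.sin(th),0*th+z]); q=((q-o[:2]+.4)*f).astype(int)
        cv2.polylines(im,[q],True,col,1)
    return im
cv2.imwrite('pics/o_top.png',draw('top',a,6,(290,180,400,280)))
cv2.imwrite('pics/o_sc.png',draw('scene',b,5,(250,205,370,325)))
E
python3 ov.py 0.54 -0.095
```

```text
[[ 0.6573 -0.1056  0.222 ]
 [ 0.6497 -0.1538  0.222 ]
 [ 0.5423 -0.1358  0.222 ]
 [ 0.5498 -0.0877  0.222 ]] [ 0.59977805 -0.12071713  0.222     ]
sides [np.float64(0.0488), np.float64(0.1089), np.float64(0.0486), np.float64(0.1089)]
long yaw -9.49120077528697
[[0.6432 0.4028 0.035 ]
 [0.6386 0.2222 0.035 ]
 [0.4027 0.2223 0.035 ]
 [0.4091 0.4069 0.035 ]] [0.52340244 0.3135568  0.035     ] [np.float64(0.1807), np.float64(0.2358), np.float64(0.1848), np.float64(0.2342)]
tray long yaw -0.5113405728905099
lid [[0.521 0.075 0.012]]
small [[0.377 0.057 0.075]]
cork [[0.754 0.079 0.045]]
tub [[ 0.782 -0.059  0.085]]
can [[ 0.656 -0.316  0.11 ]]
tape [[ 0.375 -0.314  0.024]]
```

```bash
python3 ov.py 0.592 -0.117 >/dev/null
```

```text
(no output)
```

View pics/o_top.png

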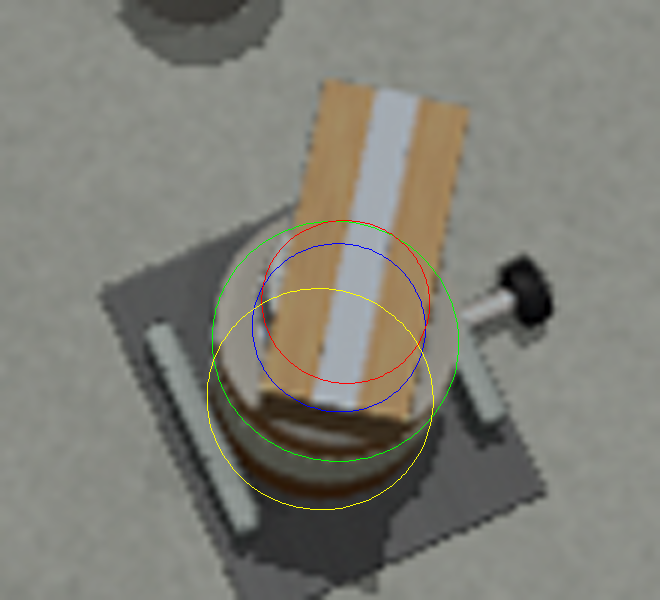

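View pics/o_sc.png

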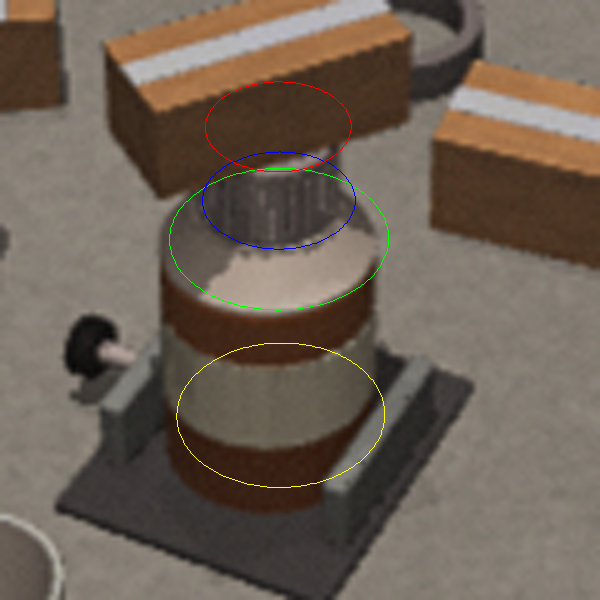

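```bash
cat > to.py <<'E'
import sys
from h import *
# to.py x y z yaw : tool-axis numbers for TCP target, tool x down, tool z at yaw
x,y,z,yaw=map(float,sys.argv[1:5])
s=sensors.observe(); M=R.from_euler('xyz',s['orientation'],degrees=True)
a=np.radians(yaw); tz=np.array([np.cos(a),np.sin(a),0]); tx=np.array([0,0,-1.]); ty=np.cross(tz,tx)
G=R.from_matrix(np.c_[tx,ty,tz])
d=M.inv().apply(np.array([x,y,z])-s['tcp_pos'])/.8
w=(M.inv()*G).as_rotvec()/(np.pi/4)
m=M.as_matrix()
print('t',round(s['clock'],2),'pos',s['tcp_pos'].round(4),'yaw',np.degrees(np.arctan2(m[1,2],m[0,2])).round(2),'tilt',np.degrees(np.arccos(-m[2,0])).round(2),'q7',s['q'][6].round(1),'F',s['wrist_force'].round(1),'T',s['torque'].round(2),'w',round(s['gripper_width'],4))
print(d.round(4),w.round(4))
E
python3 to.py 0.600 -0.1207 0.30 80.5
```

```text
t 0.1 pos [0.2795 0.5587 0.2557] yaw 63.43 tilt 0.06 q7 -3.0 F [ 0.9 -0.1 -0. ] T [-0.02  0.   -0.06] w 0.0852
[-0.0547 -0.7383 -0.5804] [-3.794e-01 -1.400e-03 -1.000e-04]
```

Emit:
move_arm(
  moves=[-0.055,-0.738,-0.58,-0.379,0,0,-0.055,-0.738,-0.58,-0.379,0,0,-0.055,-0.738,-0.58,-0.379,0,0,-0.055,-0.738,-0.58,-0.379,0,0,-0.055,-0.738,-0.58,-0.379,0,0],
  fingers=1,
  squeeze=30,
)

```text
clock: 0.52
tcp_pos: [0.3683, 0.3696, 0.2683]
orientation: [139.0, 90.0, -140.5]
wrist_force: [1.8, -0.3, 0.4]
gripper_width: 0.0857
```

```bash
python3 to.py 0.600 -0.1207 0.30 80.5
```

```text
t 0.52 pos [0.3683 0.3696 0.2683] yaw 80.51 tilt 0.03 q7 32.2 F [ 1.8 -0.3  0.4] T [ 0.   -0.07 -0.01] w 0.0857
[-0.0396 -0.3867 -0.5567] [ 0.0002 -0.0005 -0.0004]
```

Emit:
move_arm(
  moves=[-0.04,-0.387,-0.557,0,0,0,-0.04,-0.387,-0.557,0,0,0,-0.04,-0.387,-0.557,0,0,0,-0.04,-0.387,-0.557,0,0,0,-0.04,-0.387,-0.557,0,0,0],
)

```text
clock: 0.93
tcp_pos: [0.4571, 0.1816, 0.2808]
orientation: [47.8, 90.0, 128.3]
wrist_force: [0.8, 1.5, 0.3]
gripper_width: 0.0851
```

```bash
python3 to.py 0.600 -0.1207 0.30 80.5
```

```text
t 0.93 pos [0.4571 0.1816 0.2808] yaw 80.48 tilt 0.0 q7 56.8 F [0.8 1.5 0.3] T [ 0.02 -0.05  0.05] w 0.0851
[-0.024  -0.2387 -0.3431] [-0.0003  0.0001 -0.0001]
```

Emit:
move_arm(
  moves=[-0.024,-0.239,-0.343,0,0,0,-0.024,-0.239,-0.343,0,0,0,-0.024,-0.239,-0.343,0,0,0,-0.024,-0.239,-0.343,0,0,0,-0.024,-0.239,-0.343,0,0,0],
)

```text
clock: 1.35
tcp_pos: [0.5462, -0.0064, 0.2928]
orientation: [-170.2, 90.0, -89.7]
wrist_force: [0.8, 1.4, 0.0]
gripper_width: 0.0853
```

```bash
python3 to.py 0.600 -0.1207 0.30 80.5
```

```text
t 1.35 pos [ 0.5462 -0.0064  0.2928] yaw 80.49 tilt 0.0 q7 82.3 F [0.8 1.4 0. ] T [ 0.   -0.01  0.01] w 0.0853
[-0.009  -0.09   -0.1298] [-0.0002 -0.0001  0.    ]
```

Emit:
move_arm(
  moves=[-0.009,-0.09,-0.13,0,0,0,-0.009,-0.09,-0.13,0,0,0,-0.009,-0.09,-0.13,0,0,0,-0.009,-0.09,-0.13,0,0,0,-0.009,-0.09,-0.13,0,0,0],
)

```text
clock: 1.77
tcp_pos: [0.5997, -0.1215, 0.2992]
orientation: [145.2, 89.9, -134.5]
wrist_force: [0.0, 0.7, -0.4]
gripper_width: 0.0856
```

```bash
python3 to.py 0.600 -0.1207 0.212 80.5
python3 - <<'E'
from h import *
import cv2
a=eyes.snapshot('scene')[:,:,::-1]; cv2.imwrite('pics/s1.png',cv2.resize(a[140:340,220:420],None,fx=3,fy=3))
a=eyes.snapshot('top')[:,:,::-1]; cv2.imwrite('pics/t1.png',cv2.resize(a[150:350,250:450],None,fx=3,fy=3))
E
```

```text
t 1.77 pos [ 0.5997 -0.1215  0.2992] yaw 80.26 tilt 0.09 q7 95.5 F [ 0.   0.7 -0.4] T [ 0.05 -0.02  0.  ] w 0.0856
[ 0.109  -0.0003  0.0012] [-0.0054 -0.0016 -0.0011]
```

View pics/s1.png

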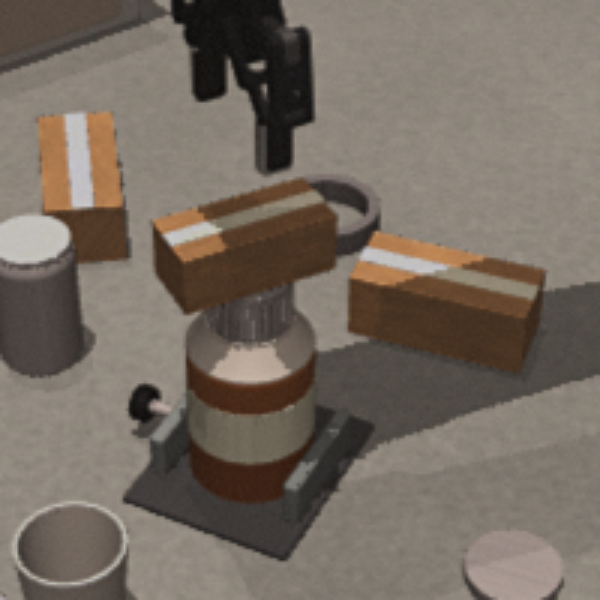

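View pics/t1.png

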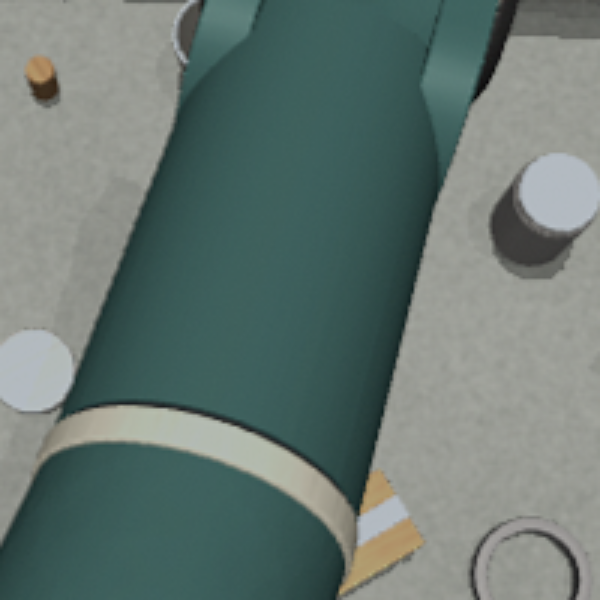

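The fingers straddle the carton across its 50 mm side, with the tips well above its top at crop pixel (275,165). Descending.

Emit:
move_arm(
  moves=[0.03,0,0,-0.005,-0.002,0,0.06,0,0.001,-0.005,-0.002,0,0.085,0,0.001,-0.005,-0.002,0,0.1,0,0.001,-0.005,-0.002,0,0.108,0,0.001,-0.005,-0.002,0],
)

```text
clock: 2.28
tcp_pos: [0.5992, -0.1167, 0.2121]
orientation: [46.6, 89.9, 127.4]
wrist_force: [-0.1, -0.3, 0.2]
gripper_width: 0.0855
```

Emit:
move_arm(
  moves=[0,0,0,0,0,0,0,0,0,0,0,0,0,0,0,0,0,0,0,0,0,0,0,0,0,0,0,0,0,0],
  fingers=0,
  squeeze=30,
)

```text
clock: 2.7
tcp_pos: [0.6004, -0.1181, 0.2148]
orientation: [-49.5, 89.8, 31.2]
wrist_force: [0.1, 0.3, 7.5]
gripper_width: 0.0497
```

Emit:
move_arm(
  moves=[0,0,0,0,0,0,0,0,0,0,0,0,0,0,0,0,0,0,0,0,0,0,0,0,0,0,0,0,0,0],
)

```text
clock: 3.12
tcp_pos: [0.6004, -0.1181, 0.2148]
orientation: [-50.3, 89.8, 30.4]
wrist_force: [-1.1, 0.3, 7.4]
gripper_width: 0.0497
```

```bash
python3 to.py 0.600 -0.1207 0.30 80.5
python3 - <<'E'
from h import *
import cv2
a=eyes.snapshot('scene')[:,:,::-1]; cv2.imwrite('pics/s2.png',cv2.resize(a[140:340,220:420],None,fx=3,fy=3))
E
```

```text
t 3.12 pos [ 0.6004 -0.1181  0.2148] yaw 80.71 tilt 0.16 q7 97.2 F [-1.1  0.3  7.4] T [ 0.01  0.21 -0.01] w 0.0497
[-0.1065 -0.0003 -0.0031] [0.0046 0.0022 0.0027]
```

View pics/s2.png

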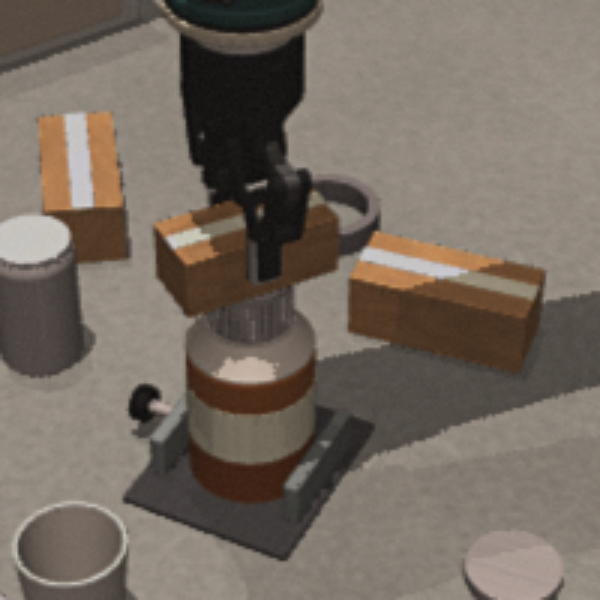

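The carton is gripped: opening 49.7 mm, and the finger at crop pixel (265,265) stays above the carton's underside. Lifting, then to the tray.

Emit:
move_arm(
  moves=[-0.02,0,0,0,0,0,-0.05,0,0,0,0,0,-0.09,0,0,0,0,0,-0.115,0,0,0,0,0,-0.115,0,0,0,0,0],
)

```text
clock: 3.58
tcp_pos: [0.6011, -0.1187, 0.3105]
orientation: [-73.8, 89.6, 6.9]
wrist_force: [-0.4, 0.1, -1.6]
gripper_width: 0.0496
```

```bash
python3 to.py 0.523 0.3136 0.15 80.5;  python3 - <<'E'
from h import *
import cv2
a=eyes.snapshot('scene')[:,:,::-1]; cv2.imwrite('pics/s3.png',cv2.resize(a[140:340,220:420],None,fx=3,fy=3))
E
```

```text
t 3.58 pos [ 0.6011 -0.1187  0.3105] yaw 80.69 tilt 0.4 q7 95.6 F [-0.4  0.1 -1.6] T [ 0.   -0.07 -0.01] w 0.0496
[0.2004 0.1851 0.5171] [0.0043 0.0025 0.0086]
```

View pics/s3.png

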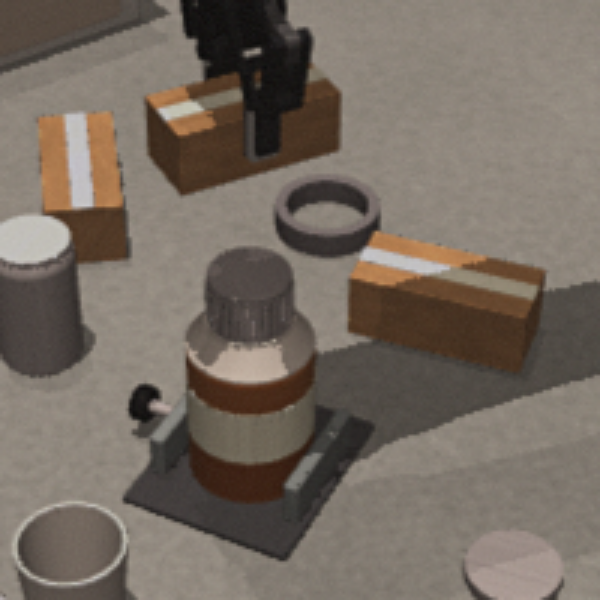

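The carton is held level at (245,130) and the cap stays on the jar at (249,280). Carrying over.

Emit:
move_arm(
  moves=[0,0.185,0.517,0,0,0,0,0.185,0.517,0,0,0,0,0.185,0.517,0,0,0,0,0.185,0.517,0,0,0,0,0.185,0.517,0,0,0],
)

```text
clock: 4.05
tcp_pos: [0.561, 0.0885, 0.3051]
orientation: [32.5, 89.9, 113.2]
wrist_force: [0.7, 0.5, -0.6]
gripper_width: 0.0494
```

```bash
python3 to.py 0.523 0.3136 0.15 80.5
```

```text
t 4.05 pos [0.561  0.0885 0.3051] yaw 80.7 tilt 0.09 q7 72.8 F [ 0.7  0.5 -0.6] T [-0.01 -0.09 -0.04] w 0.0494
[0.1943 0.0922 0.2697] [ 0.0045  0.0016 -0.001 ]
```

Emit:
move_arm(
  moves=[0,0.092,0.27,0,0,0,0,0.092,0.27,0,0,0,0,0.092,0.27,0,0,0,0.05,0.092,0.27,0,0,0,0.1,0.092,0.27,0,0,0],
)

```text
clock: 4.47
tcp_pos: [0.5298, 0.2815, 0.263]
orientation: [-27.4, 89.7, 53.5]
wrist_force: [1.7, 1.3, -1.7]
gripper_width: 0.0493
```

```bash
python3 to.py 0.523 0.3136 0.08 80.5
```

```text
t 4.47 pos [0.5298 0.2815 0.263 ] yaw 80.85 tilt 0.35 q7 53.4 F [ 1.7  1.3 -1.7] T [0.1  0.   0.01] w 0.0493
[0.2289 0.0154 0.0371] [0.0077 0.0068 0.0035]
```

Emit:
move_arm(
  moves=[0.05,0.015,0.037,0,0.005,0,0.1,0.015,0.037,0,0.005,0,0.15,0.015,0.037,0,0.005,0,0.2,0.015,0.037,0,0.005,0,0.23,0.015,0.037,0,0.005,0],
)

```text
clock: 4.88
tcp_pos: [0.521, 0.3078, 0.0728]
orientation: [148.9, 89.6, -130.4]
wrist_force: [0.3, 0.2, -1.2]
gripper_width: 0.0495
```

```bash
python3 to.py 0.523 0.3136 0.045 80.5
```

```text
t 4.88 pos [0.521  0.3078 0.0728] yaw 80.74 tilt 0.37 q7 52.3 F [ 0.3  0.2 -1.2] T [-0.05  0.01  0.  ] w 0.0495
[ 0.0347 -0.0014  0.0077] [ 0.0053 -0.0071 -0.0043]
```

Emit:
move_arm(
  moves=[0.012,0,0,0,0,0,0.022,0,0,0,0,0,0.028,0,0,0,0,0,0.032,0,0,0,0,0,0.032,0,0,0,0,0],
)

```text
clock: 5.3
tcp_pos: [0.5237, 0.3089, 0.0527]
orientation: [-145.1, 89.9, -64.4]
wrist_force: [0.2, 0.5, -1.6]
gripper_width: 0.0498
```

```bash
python3 to.py 0.523 0.3136 0.043 80.5;  python3 - <<'E'
from h import *
import cv2
a=eyes.snapshot('scene')[:,:,::-1]; cv2.imwrite('pics/s4.png',cv2.resize(a[280:480,380:580],None,fx=3,fy=3))
E
```

```text
t 5.3 pos [0.5237 0.3089 0.0527] yaw 80.7 tilt 0.1 q7 52.6 F [ 0.2  0.5 -1.6] T [ 0.   -0.02  0.01] w 0.0498
[0.0121 0.0018 0.0056] [ 0.0045 -0.0019  0.0013]
```

View pics/s4.png

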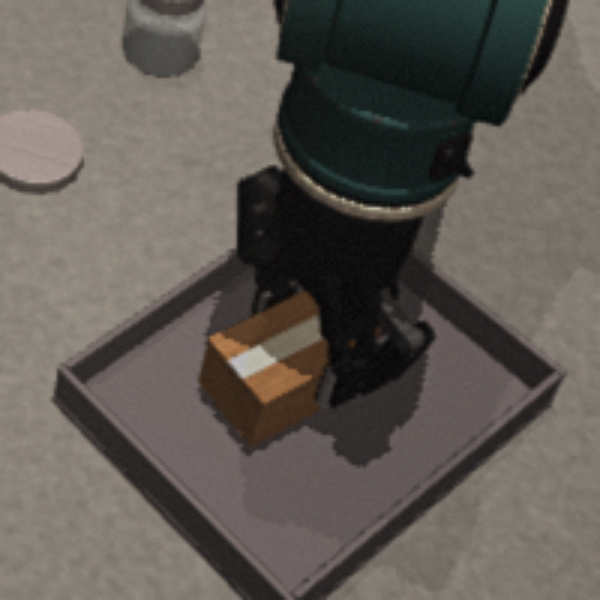

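Carton is in the tray, about 1 cm over the floor at (265,380). Lowering until contact.

Emit:
move_arm(
  moves=[0.004,0,0,0,0,0,0.007,0,0,0,0,0,0.01,0,0,0,0,0,0.012,0,0,0,0,0,0.012,0,0,0,0,0],
)

```text
clock: 5.77
tcp_pos: [0.5232, 0.3086, 0.0421]
orientation: [178.4, 89.9, -100.9]
wrist_force: [-0.8, 0.3, -1.0]
gripper_width: 0.0498
```

Emit:
move_arm(
  moves=[0.002,0,0,0,0,0,0.002,0,0,0,0,0],
)

```text
clock: 5.93
tcp_pos: [0.5234, 0.3087, 0.0416]
orientation: [-175.0, 89.9, -94.3]
wrist_force: [-7.0, -4.2, 17.9]
gripper_width: 0.0493
```

Contact (17.9 N up). Releasing.

Emit:
move_arm(
  moves=[0,0,0,0,0,0,0,0,0,0,0,0,0,0,0,0,0,0,0,0,0,0,0,0,0,0,0,0,0,0],
  fingers=1,
)

```text
clock: 6.35
tcp_pos: [0.5232, 0.3087, 0.0405]
orientation: [179.1, 89.9, -100.2]
wrist_force: [0.1, 0.0, -0.4]
gripper_width: 0.0856
```

Emit:
move_arm(
  moves=[-0.02,0,0,0,0,0,-0.06,0,0,0,0,0,-0.11,0,0,0,0,0,-0.16,0,0,0,0,0,-0.21,0,0,0,0,0],
)

```text
clock: 6.77
tcp_pos: [0.5229, 0.3088, 0.2104]
orientation: [175.1, 89.8, -104.2]
wrist_force: [0.1, 0.2, 0.0]
gripper_width: 0.0854
```

```bash
python3 to.py 0.523 0.20 0.30 35;  python3 - <<'E'
from h import *
import cv2
a=eyes.snapshot('scene')[:,:,::-1]; cv2.imwrite('pics/s5.png',a); cv2.imwrite('pics/s5c.png',cv2.resize(a[210:330,250:370],None,fx=5,fy=5,interpolation=cv2.INTER_CUBIC))
a=eyes.snapshot('top')[:,:,::-1]; cv2.imwrite('pics/t5.png',a)
cv2.imwrite('pics/t5c.png',cv2.resize(a[190:290,290:400],None,fx=6,fy=6,interpolation=cv2.INTER_CUBIC))
E
```

```text
t 6.77 pos [0.5229 0.3088 0.2104] yaw 80.7 tilt 0.16 q7 50.9 F [0.1 0.2 0. ] T [-0.02 -0.02  0.03] w 0.0854
[-0.1116 -0.022  -0.1345] [ 1.0155 -0.0034  0.0011]
```

View pics/s5.png

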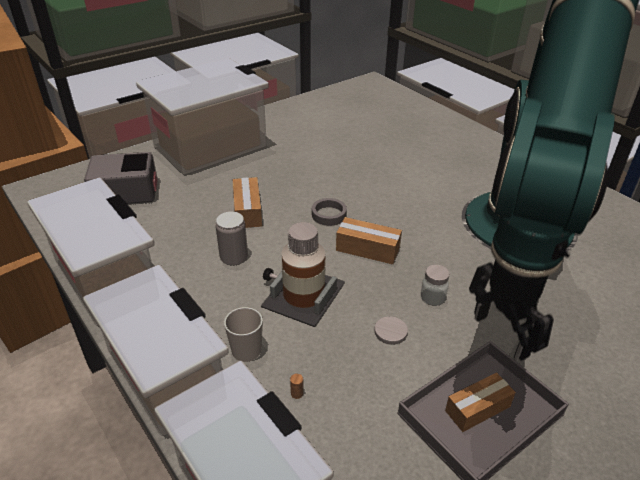

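View pics/t5c.png

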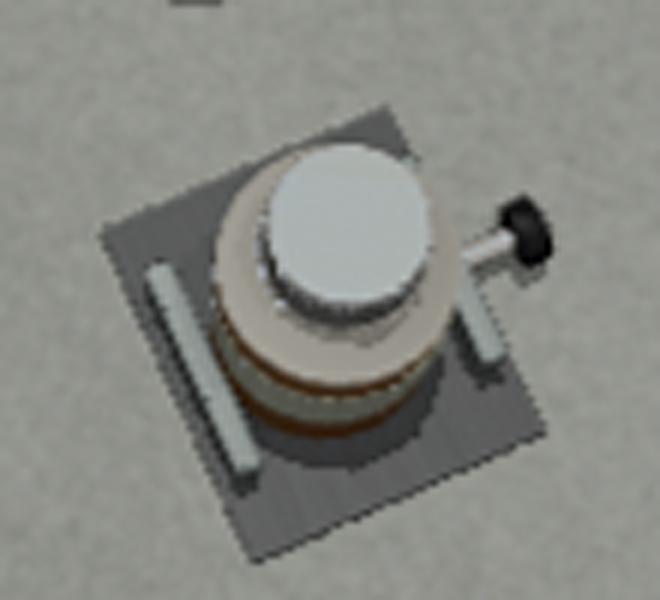

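View pics/s5c.png

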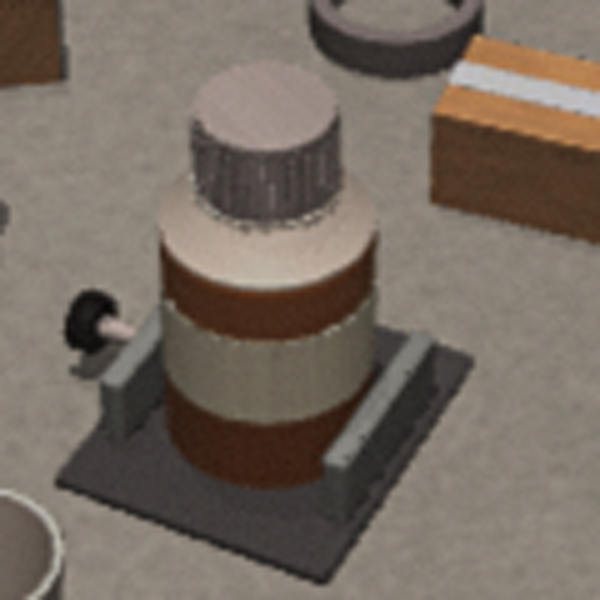

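The carton lies flat in the tray at about (481,400) of the scene view. The cap is on the jar with its top centre at (302.8,230.8) scene and (347.9,226.8) top.

```bash
python3 - <<'E'
from h import *
print(unproj('top',[[347.9,226.8]],.178),unproj('scene',[[302.8,230.8]],.178))
E
python3 to.py 0.594 -0.118 0.25 40
```

```text
[[ 0.59856609 -0.11824552  0.178     ]] [[ 0.59786899 -0.11730898  0.178     ]]
t 6.87 pos [0.5255 0.3103 0.2152] yaw 80.69 tilt 0.45 q7 50.9 F [0.1 0.3 0.7] T [-0.01 -0.05  0.03] w 0.0853
[-0.0444 -0.1713 -0.5143] [0.9043 0.008  0.0064]
```

Emit:
move_arm(
  moves=[-0.06,-0.17,-0.514,0.98,0,0,-0.06,-0.17,-0.514,0.98,0,0,-0.06,-0.17,-0.514,0.98,0,0,-0.06,-0.17,-0.514,0.98,0,0,-0.06,-0.17,-0.514,0.98,0,0],
)

```text
clock: 7.28
tcp_pos: [0.5556, 0.1027, 0.2324]
orientation: [-138.9, 89.9, -94.3]
wrist_force: [0.4, 0.1, 0.4]
gripper_width: 0.0852
```

```bash
python3 to.py 0.598 -0.118 0.26 36
```

```text
t 7.28 pos [0.5556 0.1027 0.2324] yaw 44.55 tilt 0.12 q7 38.1 F [0.4 0.1 0.4] T [ 0.01 -0.    0.01] w 0.0852
[-0.034  -0.2338 -0.1558] [ 0.19   -0.0019  0.0019]
```

Emit:
move_arm(
  moves=[-0.034,-0.234,-0.156,0.19,0,0,-0.034,-0.234,-0.156,0.19,0,0,-0.034,-0.234,-0.156,0.19,0,0,-0.034,-0.234,-0.156,0.19,0,0,-0.034,-0.234,-0.156,0.19,0,0],
)

```text
clock: 7.7
tcp_pos: [0.5959, -0.1001, 0.2579]
orientation: [-129.6, 89.9, -93.2]
wrist_force: [0.8, 0.4, 0.1]
gripper_width: 0.0853
```

Emit:
move_arm(
  moves=[0,0,0,0,0,0],
)

```text
clock: 7.78
tcp_pos: [0.596, -0.1073, 0.2587]
orientation: [-113.4, 89.6, -77.6]
wrist_force: [-0.3, -1.2, 0.5]
gripper_width: 0.0855
```

```bash
python3 to.py 0.598 -0.118 0.26 36
```

```text
t 7.78 pos [ 0.596  -0.1073  0.2587] yaw 35.83 tilt 0.36 q7 52.5 F [-0.3 -1.2  0.5] T [-0.1  -0.01 -0.03] w 0.0855
[-0.0015 -0.0123 -0.0057] [-0.0038 -0.0032  0.0073]
```

Emit:
move_arm(
  moves=[0,-0.011,-0.005,0,0,0,0,-0.011,-0.005,0,0,0,0,-0.011,-0.005,0,0,0],
)

```text
clock: 8.03
tcp_pos: [0.5979, -0.1071, 0.2572]
orientation: [-147.7, 89.9, -111.3]
wrist_force: [-0.3, 0.7, -0.3]
gripper_width: 0.0855
```

```bash
python3 to.py 0.598 -0.118 0.172 36
```

```text
t 8.03 pos [ 0.5979 -0.1071  0.2572] yaw 36.38 tilt 0.13 q7 53.2 F [-0.3  0.7 -0.3] T [0.04 0.02 0.04] w 0.0855
[ 0.1066 -0.011  -0.0078] [ 0.0085 -0.0024  0.0015]
```

Emit:
move_arm(
  moves=[0,-0.011,-0.008,0,0,0,0,-0.011,-0.008,0,0,0,0,-0.011,-0.008,0,0,0,0,-0.011,-0.008,0,0,0],
)

```text
clock: 8.37
tcp_pos: [0.5979, -0.1181, 0.2576]
orientation: [-136.4, 89.9, -100.0]
wrist_force: [0.6, 0.3, -1.2]
gripper_width: 0.0853
```

```bash
python3 to.py 0.598 -0.118 0.172 36
```

```text
t 8.37 pos [ 0.5979 -0.1181  0.2576] yaw 36.37 tilt 0.13 q7 54.3 F [ 0.6  0.3 -1.2] T [0.01 0.02 0.01] w 0.0853
[0.1069 0.0002 0.0003] [ 0.0083 -0.0021  0.002 ]
```

Emit:
move_arm(
  moves=[0.03,0,0,0,0,0,0.06,0,0,0,0,0,0.085,0,0,0,0,0,0.1,0,0,0,0,0,0.107,0,0,0,0,0],
)

```text
clock: 8.78
tcp_pos: [0.5974, -0.1182, 0.1704]
orientation: [-175.0, 89.8, -138.6]
wrist_force: [0.2, -0.2, -1.0]
gripper_width: 0.0852
```

Emit:
move_arm(
  moves=[0,0,0,0,0,0,0,0,0,0,0,0],
)

```text
clock: 8.95
tcp_pos: [0.5983, -0.1188, 0.1727]
orientation: [-118.2, 89.9, -81.9]
wrist_force: [1.2, 0.5, 0.6]
gripper_width: 0.0855
```

```bash
python3 to.py 0.598 -0.118 0.172 36
python3 - <<'E'
from h import *
import cv2
a=eyes.snapshot('scene')[:,:,::-1]; cv2.imwrite('pics/s6.png',cv2.resize(a[180:330,230:380],None,fx=4,fy=4))
E
```

```text
t 8.95 pos [ 0.5983 -0.1188  0.1727] yaw 36.35 tilt 0.15 q7 56.6 F [1.2 0.5 0.6] T [-0.02 -0.01 -0.02] w 0.0855
[0.0009 0.001  0.0003] [ 0.0079 -0.0015  0.0029]
```

View pics/s6.png

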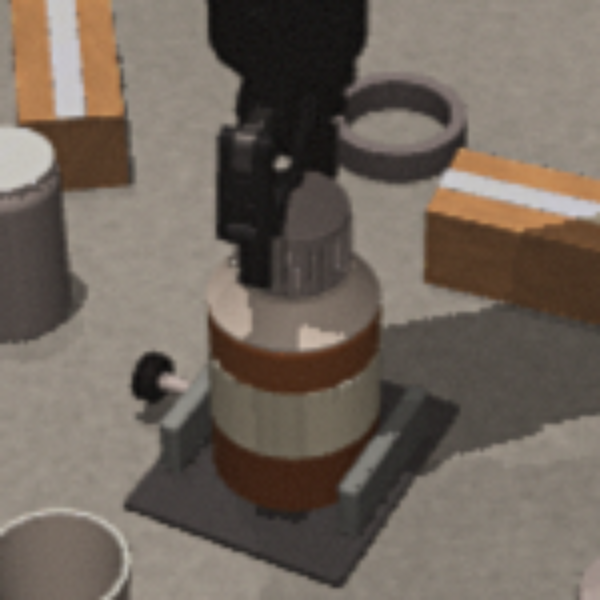

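Fingers straddle the cap (front finger at (255,250), cap at (315,230)). Closing gently.

Emit:
move_arm(
  moves=[0,0,0,0,0,0,0,0,0,0,0,0,0,0,0,0,0,0,0,0,0,0,0,0,0,0,0,0,0,0],
  fingers=0,
  squeeze=30,
)

```text
clock: 9.42
tcp_pos: [0.5983, -0.1188, 0.1729]
orientation: [-105.6, 89.9, -69.3]
wrist_force: [-2.1, 1.4, 7.1]
gripper_width: 0.0571
```

```bash
python3 to.py 0.598 -0.118 0.172 36
```

```text
t 9.42 pos [ 0.5983 -0.1188  0.1729] yaw 36.35 tilt 0.14 q7 56.6 F [-2.1  1.4  7.1] T [ 0.16  0.51 -0.  ] w 0.0571
[0.0012 0.001  0.0003] [ 0.0078 -0.0008  0.0031]
```

Emit:
move_arm(
  moves=[0,0,0,-0.09,0,0,0,0,0,-0.18,0,0,0,0,0,-0.27,0,0,0,0,0,-0.36,0,0,0,0,0,-0.45,0,0],
)

```text
clock: 9.83
tcp_pos: [0.5985, -0.1189, 0.173]
orientation: [-117.8, 89.8, -61.0]
wrist_force: [0.4, 0.3, 5.6]
gripper_width: 0.0573
```

```bash
python3 to.py 0.598 -0.118 0.172 56.6
```

```text
t 9.83 pos [ 0.5985 -0.1189  0.173 ] yaw 56.79 tilt 0.17 q7 74.7 F [0.4 0.3 5.6] T [ 0.03 -0.02 -0.12] w 0.0573
[0.0012 0.0011 0.0006] [ 0.0042 -0.0017  0.0032]
```

Emit:
move_arm(
  moves=[0,0,0,-0.09,0,0,0,0,0,-0.18,0,0,0,0,0,-0.27,0,0,0,0,0,-0.36,0,0,0,0,0,-0.45,0,0],
)

```text
clock: 10.25
tcp_pos: [0.5985, -0.1189, 0.173]
orientation: [-139.0, 89.8, -62.0]
wrist_force: [-0.6, -0.4, 4.4]
gripper_width: 0.0576
```

```bash
python3 to.py 0.598 -0.118 0.172 76.6
```

```text
t 10.25 pos [ 0.5985 -0.1189  0.173 ] yaw 77.04 tilt 0.17 q7 92.6 F [-0.6 -0.4  4.4] T [ 0.13 -0.02 -0.07] w 0.0576
[0.0012 0.0009 0.001 ] [ 0.0098 -0.0028  0.0025]
```

Torque stays about 0.1 Nm after 40° turned, so counter-clockwise is free. On to ~73° total.

Emit:
move_arm(
  moves=[0,0,0,-0.145,0,0,0,0,0,-0.29,0,0,0,0,0,-0.435,0,0,0,0,0,-0.58,0,0,0,0,0,-0.725,0,0],
)

```text
clock: 10.67
tcp_pos: [0.5986, -0.1189, 0.173]
orientation: [-169.5, 89.8, -59.7]
wrist_force: [0.8, -0.2, 4.0]
gripper_width: 0.0574
```

Emit:
move_arm(
  moves=[0,0,0,0,0,0],
)

```text
clock: 10.75
tcp_pos: [0.5984, -0.119, 0.1729]
orientation: [-170.8, 89.8, -61.0]
wrist_force: [-1.3, 0.2, 7.7]
gripper_width: 0.0576
```

```bash
python3 to.py 0.598 -0.118 0.172 109.8
python3 - <<'E'
from h import *
import cv2
a=eyes.snapshot('scene')[:,:,::-1]; cv2.imwrite('pics/s7.png',cv2.resize(a[180:330,230:380],None,fx=4,fy=4))
E
```

```text
t 10.75 pos [ 0.5984 -0.119   0.1729] yaw 109.81 tilt 0.16 q7 121.9 F [-1.3  0.2  7.7] T [0.18 0.   0.1 ] w 0.0576
[0.0011 0.0001 0.0014] [ 0.0002 -0.0035  0.0006]
```

View pics/s7.png

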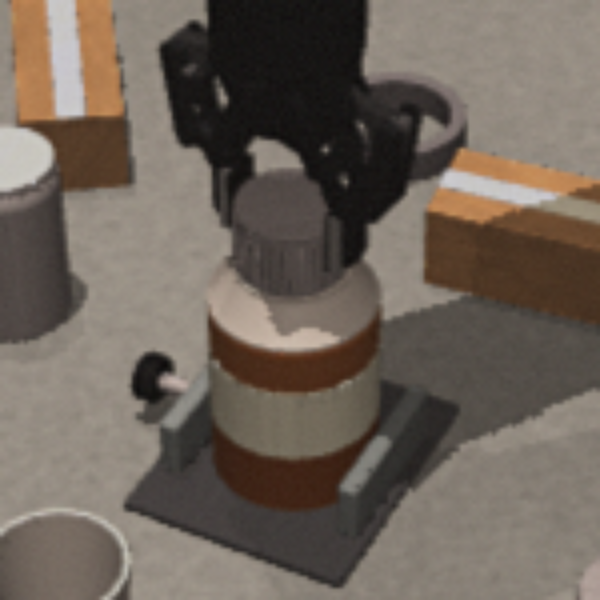

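Cap gripped square between both pads at (235,200) and (345,215). Testing with a 6 mm lift.

Emit:
move_arm(
  moves=[-0.002,0,0,0,0,0,-0.004,0,0,0,0,0,-0.006,0,0,0,0,0,-0.0075,0,0,0,0,0,-0.0075,0,0,0,0,0],
)

```text
clock: 11.22
tcp_pos: [0.598, -0.1187, 0.1782]
orientation: [155.6, 89.9, -95.0]
wrist_force: [-0.3, 0.4, -1.2]
gripper_width: 0.0572
```

```bash
python3 to.py 0.598 -0.118 0.18 109.8
```

```text
t 11.22 pos [ 0.598  -0.1187  0.1782] yaw 109.44 tilt 0.14 q7 121.5 F [-0.3  0.4 -1.2] T [ 0.01 -0.05  0.02] w 0.0572
[-0.0022 -0.0003  0.0008] [-0.0079 -0.0029 -0.0013]
```

Comes free (−1.2 N). Lifting to ~8 cm clearance.

Emit:
move_arm(
  moves=[-0.015,0,0,0,0,0,-0.03,0,0,0,0,0,-0.05,0,0,0,0,0,-0.07,0,0,0,0,0,-0.09,0,0,0,0,0],
)

```text
clock: 11.63
tcp_pos: [0.598, -0.1187, 0.2521]
orientation: [174.4, 89.9, -76.1]
wrist_force: [0.5, 0.2, -0.2]
gripper_width: 0.0575
```

Emit:
move_arm(
  moves=[-0.02,0,0,0,0,0,-0.04,0,0,0,0,0,-0.05,0,0,0,0,0,-0.05,0,0,0,0,0,-0.05,0,0,0,0,0],
)

```text
clock: 12.05
tcp_pos: [0.598, -0.1185, 0.2903]
orientation: [167.9, 89.9, -82.7]
wrist_force: [0.4, -0.5, -1.3]
gripper_width: 0.0573
```

Emit:
move_arm(
  moves=[0,0,0,0,0,0,0,0,0,0,0,0,0,0,0,0,0,0,0,0,0,0,0,0,0,0,0,0,0,0],
)

```text
clock: 12.47
tcp_pos: [0.5979, -0.1185, 0.2897]
orientation: [140.8, 89.9, -109.7]
wrist_force: [-0.5, -0.2, -0.6]
gripper_width: 0.0574
```

```bash
python3 to.py 0.598 -0.118 0.285 109.8
python3 - <<'E'
from h import *
import cv2
a=eyes.snapshot('scene')[:,:,::-1]; cv2.imwrite('pics/s8.png',a)
cv2.imwrite('pics/s8c.png',cv2.resize(a[140:340,220:420],None,fx=3,fy=3))
E
```

```text
t 12.47 pos [ 0.5979 -0.1185  0.2897] yaw 109.47 tilt 0.15 q7 120.6 F [-0.5 -0.2 -0.6] T [ 0.03  0.01 -0.05] w 0.0574
[ 0.0058 -0.0003  0.0005] [-0.0073 -0.0025 -0.0021]
```

View pics/s8.png

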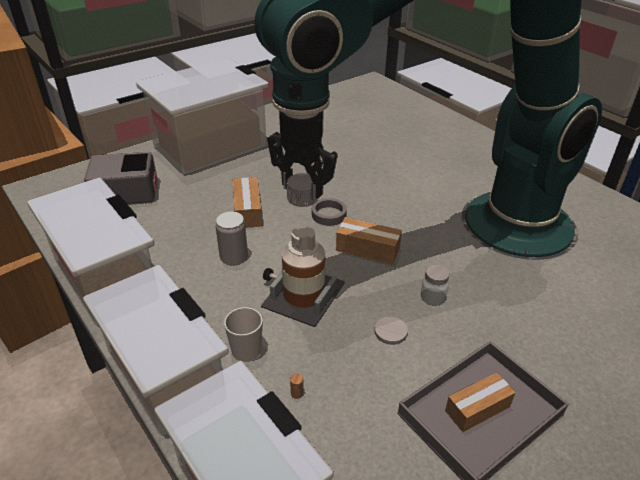

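View pics/s8c.png

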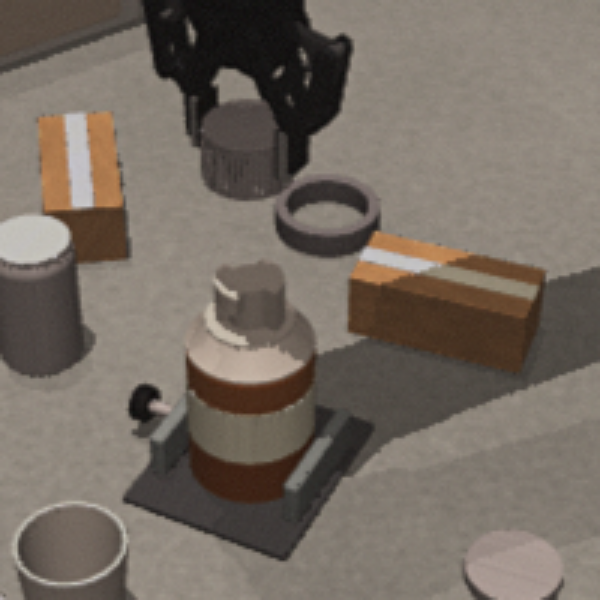

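The cap is held level at crop (245,150), above the bare neck at (250,290). The carton lies flat in the tray at (481,400) and the bystanders are where they were. Handing in.

```bash
python3 -c "
from rig import job
print(job.sign_off())"
```

```text
the job is handed in; nothing more can be done
None
```

The job is handed in: the carton is in the grey tray and the cap is off the jar, gripped in the air above it. The hand-in gave no verdict.

- **Carton:** I took it off the cap and let it go in the tray. The last picture shows it lying flat, near the middle of the tray.
- **Jar:** I tried counter-clockwise first. The cap turned about 73° with almost no resistance (around 0.1 Nm) and lifted off freely, so I never had to try clockwise.
- **Final hold at 12.5 s:** The cap is gripped at 57 mm opening and tilted about 0.15°. It is within about 1 mm of the cap position I measured on the jar. By arm height, its underside is about 84 mm above the neck, against the 50 mm asked for.
- **Bystanders:** They look unmoved in the last scene picture. I compared by eye and did not measure them again.

One minor thing: during both grips the tool showed about 7 N upward force, from the pads swinging forward as they closed. No check failed.

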